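Tip the hanging cup of quail eggs into the bowl

TASK

Lift the cup that holds the quail eggs straight up off the rail it hangs on, and tip all four eggs into the white bowl. Then stand the empty cup upright inside the drip tray, setting it down gently, and let go. Leave the bowl, the two empty cups on the rail and everything else on the counter where they are.

Things in the scene. Friction and masses are not known exactly. Their poses are not given: they have to be found in the camera images.
- egg_cup: Square steel cup, open above, 60 by 60 outside, height 70, walls and floor 3 thick, 120 g; the one hanging cup with eggs in it. Origin: centre of its underside (84 above the counter when hung); z up. At +x, away from the robot, a hook 24 wide: a 4 thick strip level with the rim, out to 45 from the middle, then a leg splaying 15 down behind the bar, out to 51. It must rise 18 to come off.
- egg_cup_rim (a point): Centre of the egg cup's mouth, 70 above its underside.
- rail_stand: Fixed steel stand: two flat level bars along its y, 310 long, 6 thick in x, at heights 140 to 150 and (6 further forward) 95 to 107; end posts 150 high on feet 100 long. Origin: on the counter below the bars' middle. Three cups hang on the -x side (towards the robot), axes 39 in front of the bars' mid-plane, at about y = -105, 0 and 105, in any order; grip them across y.
- bowl: White ceramic bowl, loose, rim diameter 150, height 60, 450 g. Origin: centre of its underside.
- tray: Fixed square aluminium drip tray, 160 by 160 outside, walls 4 thick and 18 high, floor 4 thick. Origin: centre of its underside; x and y along its sides.
- short_cup: Empty round steel cup hanging on the rail, diameter 60, height 52, same hook. Origin: centre of its underside, z up.
- slim_cup: Empty round steel cup hanging on the rail, diameter 44, height 85, same hook. Origin: centre of its underside, z up.
- egg0: One of four peeled quail eggs, white, hard and slippery, 20 in diameter and 24 long, 10 g, in the egg cup at the start. Origin: its middle; x along its length.
- egg1: One of four peeled quail eggs, white, hard and slippery, 20 in diameter and 24 long, 10 g, in the egg cup at the start. Origin: its middle; x along its length.
- egg2: One of four peeled quail eggs, white, hard and slippery, 20 in diameter and 24 long, 10 g, in the egg cup at the start. Origin: its middle; x along its length.
- egg3: One of four peeled quail eggs, white, hard and slippery, 20 in diameter and 24 long, 10 g, in the egg cup at the start. Origin: its middle; x along its length.
- sauce_bottle: Upright amber sauce bottle with a red cap, loose bystander, diameter 52, height 165. Origin: centre of its underside.
- shaker: Upright glass shaker with a steel cap, loose bystander, diameter 42, height 85. Origin: centre of its underside.
- dish: Small blue-glazed dipping dish, loose bystander, diameter 84, height 24. Origin: centre of its underside.
Not all that is in view belongs to the job. What is shaped like the bowl but blue or yellow is not meant.

How it is judged:
By the outcome, as a careful person would: the job done as asked, in the order asked, and still so for the second after the job is handed in, with the robot touching nothing.
It also fails if it takes over 62 s, if anything falls off the work surface, if the arm or the gripper's body presses on something with over 40 N, if the wrist force passes 120 N, or if a joint passes its speed limit or range.

ROBOT

A 6-joint arm with a two-finger parallel gripper is mounted at the origin on the work surface. World frame = base frame: x ahead of the robot, y to its left, z up, the work surface at z = 0. Lengths are in mm, angles in rad, forces in N, time in s.
With the tool pointing down it reaches from about 225 to 875 mm from the base axis. Payload 3.4 kg.
Tool frame: the origin (TCP) lies between the finger pads; the fingertips stand r.tip_extent ahead of it and the grasp point (between the pads) lies 2 mm behind it (r.tip_extent is the distance from the TCP to the fingertips, in mm); z points along the fingers, y is the line along which they close (so a half turn about z gives the same grasp; the last joint's range is limited). The gripper opens to 85 mm and grips with 20 to 120 N. Pads are 22 mm wide; open, the fingers measure 114 mm over their backs; the gripper's body (76 mm by 85 mm) begins 54 mm behind the grasp point. The pads swing forward as they close: fully open they stand 13 mm farther back than shut.
Start: joints at [-1.398, 0.276, 1.505, -0, 1.361, -0.121], TCP at [166.513, -550.395, 248.328] pointing down, gripper open.
Joint ranges: [-2.89, 2.89], [-0.75, 2.08], [0.22, 2.7], [-1.18, 4.32], [0.11, 2.71], [-2.7, 2.7]. Speed limits (rad/s): [2.57, 2.57, 3.14, 3.14, 3.14, 3.14].

INTERFACE

Orientations are given as a unit quaternion [x, y, z, w].
In Python, from station import r gives the robot as it stands.
- The arm moves only by the shell command python3 -m jog 'ROWS'. ROWS is JSON, a list of rows, each a list of 3 entries, a list of its own where there are three numbers: the shift along the tool's x, y, z as a fraction of full scale, then the turn, a rotation vector about the tool's x, y, z as a fraction of full scale, then the opening, from -1 (shut) to 1 (fully open). In form: [[[dx, dy, dz], [ax, ay, az], gripper], ...]. A call has 1 to 10 rows; each row shifts and turns the commanded pose from where the row before left it, along the tool's axes as they then stand; what a row does not reach is not made up. Full scale, the value 1, is 0.25 m for a shift and 5 degrees for a turn. A row lasts 1/12 s, in which the tool goes at most 41.7 mm and 7.16 degrees, less where a joint would pass 70% of its speed; a pose out of reach is approached as far as the arm can. A call with a number of a shift or a turn outside -1 to 1 is refused whole. A call with a gripper value outside its range is refused whole. The fingers move at their own pace and stop on an object; the grip force is fixed at half the most. Time passes only in rows, so rows that do not move let the fingers close. It gives the time, the measured TCP pose, the force, the opening and the grip force at its end, in the units of the state.
- r.state(): the state, without advancing time (a new reading comes with each control period).
- r.read_camera(name): name is "scene" or "top"; returns (picture, depth): 400x640x3 uint8, blue, green, red; 400x640 float32, mm along the optical axis (not along the pixel's ray), 0 where there is no reading.
- r.camera_model(name): a dict with "fx", "fy", "cx", "cy" (pixels), "k1" (the pictures are not rectified: a ray, as slopes to the right and down, at radius r is drawn at 1 + k1 r^2 times it, then the intrinsics apply), "view" (4x4, takes a point from world to camera coordinates). Camera axes: x right, y down, z forward; pixel columns grow to the right and rows downward; lengths in mm; the calibration is good to about 2 mm. A picture is of the moment at which its call begins. camera_model takes no time and is no camera call.
- r.job_done(): hands the job in; it is judged then, once.
Trained networks look in the newest picture that a camera, given by its name, has taken for a name from the list of things; names that differ only in an ending like _2 or _b are one class to them, and where a whole thing is asked for, a point or a joint stands for the part that bears it (a point fixed in the world has none). Each returns a list of dicts, best first, with "conf" (0 to 1); they miss things now and then, are a little off and sometimes report something else, mostly with a low value. They report only what shows in the picture. A call takes as long as a camera call. They do not tell look-alikes from the thing itself.
- r.recognise(name, camera): "point" ([column, row] as shares, 0 to 1, of the picture: columns of its width, rows of its height, amid what is visible of it).
- r.trace(name, camera): "pixels" (400x640 bool, what is visible of it) and "point" ([column, row] as shares, 0 to 1, of the picture: columns of its width, rows of its height, amid what is visible of it).
- r.landmark_of(name, camera): "point" ([column, row] as shares, 0 to 1, of the picture: columns of its width, rows of its height: a listed point, or the origin of a listed thing).
The state is a dict: "clock": time; "q": joint angles; "qvel": joint speeds; "joint_torque": joint torques, N m; "tool_pos": TCP position; "tool_rot": TCP orientation; "wrist_force": force on the tool from outside, world axes, zero at the start; "ft_torque": the same for the moment, N m; "width": finger opening in mm; "grip_force": force on a finger pad.
Only numpy, scipy, OpenCV 4.12 (cv2) and the standard library are available. Lean on these libraries where they do the work, as an engineer would, in place of code of your own. Each camera call takes 0.05 s, during which the arm holds its last target. There are 200 camera calls.

## Working session

There is one attempt and no reset: what is moved stays moved. The work goes in short steps, Python scripts to look and compute and a shell command to move; the robot and the scene stay as the last step left them, time stands still between calls to the robot, and variables do not carry over. Pictures are saved under pics/ and viewed, at most 10 in all, crops included, and the job is handed in when it is done.

```bash
mkdir -p pics; cat > h.py <<'E'
import numpy as np, cv2
from station import r
def ray(c,u,v):
    m=r.camera_model(c); a=np.array([(u-m["cx"])/m["fx"],(v-m["cy"])/m["fy"]],float); s=a.copy()
    for _ in range(20): s=a/(1+m["k1"]*(s@s))
    return np.array([s[0],s[1],1])
def pt(c,u,v,d):
    V=np.array(r.camera_model(c)["view"]); p=ray(c,u,v)*d
    return V[:3,:3].T@(p-V[:3,3])
def atz(c,u,v,z):
    V=np.array(r.camera_model(c)["view"]); o=-V[:3,:3].T@V[:3,3]; d=V[:3,:3].T@ray(c,u,v)
    return o+d*(z-o[2])/d[2]
def cloud(c,mask,dep):
    vs,us=np.nonzero(mask&(dep>0)); return np.array([pt(c,u,v,dep[v,u]) for u,v in zip(us,vs)])
E
python3 - <<'E'
from h import *
print(r.tip_extent, r.state())
D={}
for c in("scene","top"):
    p,d=r.read_camera(c); cv2.imwrite(f"pics/{c}0.png",p); D[c]=d; np.save(f"d_{c}.npy",d)
    for n in["egg_cup","egg_cup_rim","rail_stand","bowl","tray","short_cup","slim_cup","egg0","sauce_bottle","shaker","dish"]:
        for o in r.landmark_of(n,c)[:3]:
            u,v=o["point"][0]*640,o["point"][1]*400
            z=84 if n=="egg_cup" else 154 if n=="egg_cup_rim" else 102 if n=="short_cup" else 69 if n=="slim_cup" else 0
            print(c,n,round(o["conf"],2),round(u),round(v),atz(c,u,v,z).round(),)
E
```

```text
17.0 {'clock': 0.0, 'q': array([-1.39796499e+00,  2.76612211e-01,  1.50614252e+00, -3.85986445e-06,
        1.36069419e+00, -1.21019621e-01]), 'qvel': array([-6.34091330e-05,  5.85747859e-05,  3.15808393e-04, -9.53298850e-04,
        1.26564616e-05,  1.02941327e-03]), 'joint_torque': array([-1.00643727e-03, -4.16778052e+01, -2.45809704e+01, -3.03642601e-04,
        1.12004988e-02, -3.09653785e-06]), 'tool_pos': array([ 166.43954132, -549.86336323,  247.42612235]), 'tool_rot': array([ 9.89225370e-01,  1.46397769e-01, -2.59279602e-05, -9.27775983e-04]), 'wrist_force': array([ 0.17346874, -0.31358956,  0.07227012]), 'ft_torque': array([ 0.05668457, -0.03506513, -0.00576354]), 'grip_force': 0.0, 'width': 85.01254035610162}
scene egg_cup 0.6 327 245 [592.  32.  84.]
scene egg_cup_rim 0.74 324 221 [589.  14. 154.]
scene bowl 0.95 202 184 [ 641. -544.   -0.]
scene bowl 0.91 267 200 [ 533. -320.    0.]
scene bowl 0.87 330 183 [ 320. -243.   -0.]
scene tray 0.86 443 313 [493. 344.   0.]
scene tray 0.26 328 243 [527. -33.   0.]
scene short_cup 0.91 359 253 [567. 122. 102.]
scene slim_cup 0.8 2
[... 394 characters left out ...]
.74 265 170 [602.  33. 154.]
top rail_stand 0.79 272 170 [637.  29.   0.]
top bowl 0.94 380 197 [ 539. -310.    0.]
top bowl 0.77 366 271 [ 309. -258.    0.]
top bowl 0.69 458 167 [ 631. -564.    0.]
top tray 0.7 246 235 [432. 113.   0.]
top tray 0.68 176 222 [477. 333.   0.]
top short_cup 0.68 240 184 [574. 112. 102.]
top slim_cup 0.88 305 166 [631. -79.  69.]
top slim_cup 0.29 245 235 [426. 105.  69.]
top egg0 0.62 274 172 [630.  23.   0.]
top egg0 0.39 271 181 [599.  31.   0.]
top egg0 0.36 263 172 [632.  56.   0.]
top sauce_bottle 0.57 331 234 [ 428. -153.    0.]
top sauce_bottle 0.39 287 233 [435. -18.   0.]
top shaker 0.56 246 235 [431. 111.   0.]
top dish 0.78 288 233 [434. -19.   0.]
```

View pics/scene0.png

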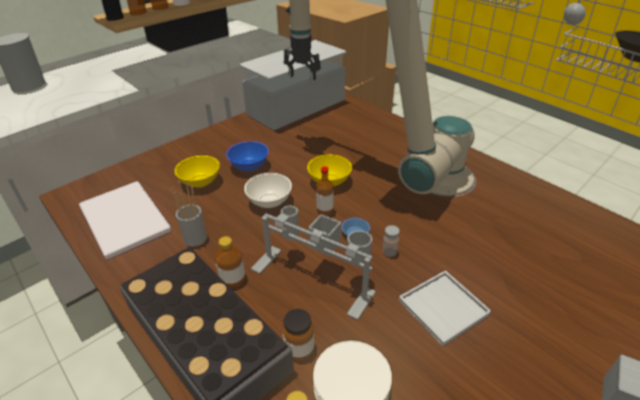

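View pics/top0.png

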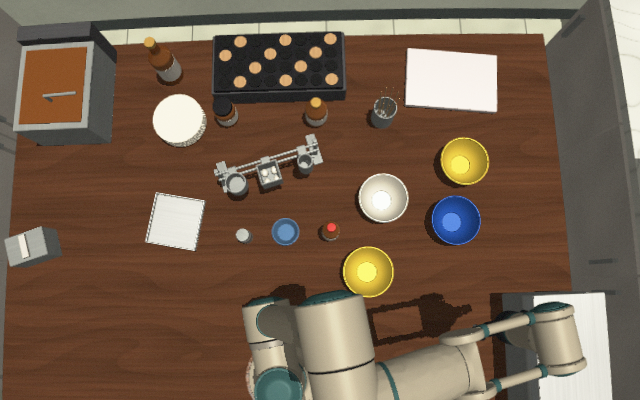

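The top view shows the egg cup in the middle of the rail (about 269,175), the white bowl at 383,198 and the tray at 176,222. The shaker, dish and red-capped bottle stand in front of the rail. I'll refine with depth and masks.

```bash
python3 - <<'E'
from h import *
p,d=r.read_camera("top")
# height map region around rail
us,vs=np.meshgrid(np.arange(200,340),np.arange(125,260)); 
P=np.array([pt("top",u,v,d[v,u]) for u,v in zip(us.ravel(),vs.ravel())])
rail=P[(P[:,2]>120)&(P[:,2]<175)&(P[:,0]>540)]
print("n",len(rail))
for n in["egg_cup","short_cup","slim_cup","bowl","tray"]:
    o=r.trace(n,"top")[:1]
    for t in o:
        m=t["pixels"]; C=cloud("top",m,d); 
        top=C[C[:,2]>np.percentile(C[:,2],95)-12]
        (cc,wh,a)=cv2.minAreaRect(top[:,:2].astype(np.float32))
        print(n,round(t["conf"],2),m.sum(),"zmax",np.percentile(C[:,2],[5,50,95]).round(),"rect",np.round(cc),np.round(wh),round(a,1),"med",np.median(C,0).round())
        q=cv2.minAreaRect(np.argwhere(m)[:,::-1].astype(np.float32)); 
        if n in("tray","bowl"):
            for z in(0,18,60): print(z,[atz("top",*b,z)[:2].round() for b in cv2.boxPoints(q)])
b=P[(P[:,2]>20)&(P[:,0]<500)]
for name,y0,y1 in(("shaker",80,150),("dish",-70,40),("sauce",-200,-110)):
    s=P[(P[:,2]>12)&(P[:,0]<490)&(P[:,0]>380)&(P[:,1]>y0)&(P[:,1]<y1)]; print(name,len(s),s.min(0).round(),s.max(0).round())
p3=cv2.resize(p[120:260,190:340],None,fx=5.3,fy=4.2,interpolation=cv2.INTER_CUBIC)
p3=cv2.resize(p[130:210,205:330],(800,512),interpolation=cv2.INTER_CUBIC)
cv2.imwrite("pics/crop.png",p3)
E
```

```text
Traceback (most recent call last):
  File "h.py", line 8, in pt
    V=np.array(r.camera_model(c)["view"]); p=ray(c,u,v)*d
                                             ~~~^^^^^^^
  File "h.py", line 4, in ray
    m=r.camera_model(c); a=np.array([(u-m["cx"])/m["fx"],(v-m["cy"])/m["fy"]],float); s=a.copy()
ValueError: time passes only in moves, steps and waits
```

Camera model calls are limited; cache them.

```bash
sed -i 's/r.camera_model(c)/M[c]/' h.py; sed -i '2a M={c:r.camera_model(c) for c in("scene","top")}' h.py
cat > m.py <<'E'
from h import *
p,d=r.read_camera("top")
us,vs=np.meshgrid(np.arange(200,340),np.arange(125,260)); 
P=np.array([pt("top",u,v,d[v,u]) for u,v in zip(us.ravel(),vs.ravel())])
for n in["egg_cup","short_cup","slim_cup","bowl","tray"]:
    for t in r.trace(n,"top")[:1]:
        m=t["pixels"]; C=cloud("top",m,d)
        top=C[C[:,2]>np.percentile(C[:,2],95)-12]
        (cc,wh,a)=cv2.minAreaRect(top[:,:2].astype(np.float32))
        print(n,round(t["conf"],2),m.sum(),"z",np.percentile(C[:,2],[5,50,95]).round(),"rect",np.round(cc),np.round(wh),round(a,1),"med",np.median(C,0).round())
        q=cv2.minAreaRect(np.argwhere(m)[:,::-1].astype(np.float32))
        if n in("tray","bowl"):
            for z in(18,60): print(z,[atz("top",*b,z)[:2].round().tolist() for b in cv2.boxPoints(q)])
for name,y0,y1 in(("shaker",80,150),("dish",-70,40),("sauce",-200,-110)):
    s=P[(P[:,2]>12)&(P[:,0]<490)&(P[:,0]>380)&(P[:,1]>y0)&(P[:,1]<y1)]; print(name,len(s),s.min(0).round(),s.max(0).round())
cv2.imwrite("pics/crop.png",cv2.resize(p[130:210,205:330],(800,512),interpolation=cv2.INTER_CUBIC))
for uv in((220,178),(317,147)): print(uv,atz("top",*uv,150).round())
print(r.state()["clock"],P[:,2].min(),P[:,2].max())
E
python3 m.py
```

```text
short_cup 0.8 440 z [104. 119. 158.] rect [573. 123.] [73. 56.] 43.9 med [575. 122. 119.]
slim_cup 0.89 337 z [ 73. 130. 159.] rect [637. -83.] [40. 66.] 89.1 med [639. -80. 130.]
bowl 0.91 2044 z [ 4. 25. 62.] rect [ 309. -259.] [146. 146.] 65.4 med [ 308. -263.   25.]
18 [[388.0, -192.0], [383.0, -342.0], [230.0, -335.0], [234.0, -187.0]]
60 [[385.0, -190.0], [381.0, -336.0], [231.0, -329.0], [235.0, -185.0]]
tray 0.67 2521 z [ 1.  6. 18.] rect [479. 338.] [169. 160.] 78.9 med [478. 335.   6.]
18 [[416.0, 431.0], [575.0, 406.0], [540.0, 239.0], [383.0, 267.0]]
60 [[412.0, 415.0], [567.0, 391.0], [533.0, 229.0], [381.0, 256.0]]
shaker 200 [405.  89.  15.] [444. 129.  94.]
dish 305 [397. -55.  12.] [478.  28.  34.]
sauce 290 [ 405. -175.   12.] [ 469. -126.  175.]
(220, 178) [582. 163. 150.]
(317, 147) [ 665. -118.  150.]
1.55 -11.833644772237335 1491.3278132510466
```

View pics/crop.png

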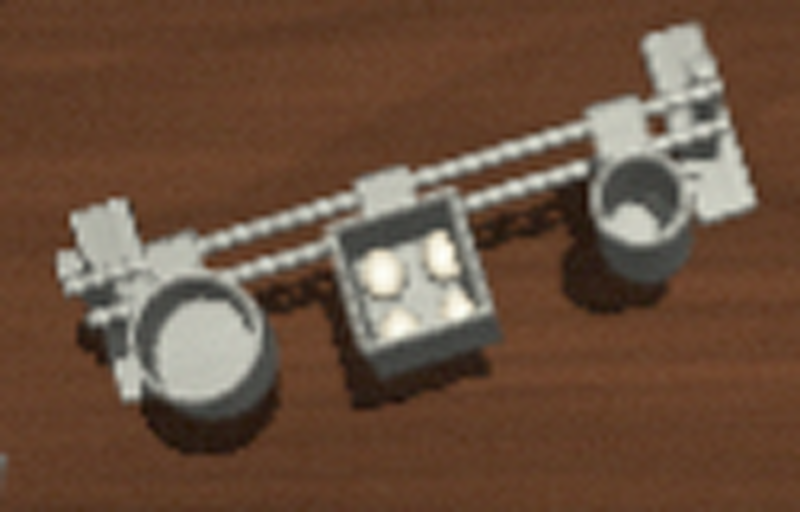

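The crop shows the square cup with four eggs in the middle. Its rim corners are at crop (332,232), (462,190), (495,315) and (368,358), and the bars run from about (62,268) to (718,85). The `bowl` trace returned a yellow one; the white bowl is at about (536,-315).

```bash
cat >> h.py <<'E'
from scipy.spatial.transform import Rotation as R
def to(p,q=None):
    s=r.state(); T=R.from_quat(s["tool_rot"]); print("t",round(s["clock"],2),"pos",s["tool_pos"].round(1),"q",s["q"].round(2),"F",s["wrist_force"].round(1),"w",round(s["width"],1))
    print("shift/250",(T.inv().apply(np.array(p)-s["tool_pos"])/250).round(3),"axes x,y,z:",T.as_matrix().T.round(2).tolist())
    if q is not None: print("turn/5deg",(np.degrees((T.inv()*q).as_rotvec())/5).round(2))
E
python3 - <<'E'
from h import *
f=lambda x,y:(205+x*125/800-.42,130+y*80/512-.42)
A=[atz("top",*f(*c),154)[:2] for c in((332,232),(462,190),(495,315),(368,358))]
print(np.round(A),"c",np.mean(A,0).round(1), cv2.minAreaRect(np.array(A,np.float32)))
b=[atz("top",*f(*c),150)[:2] for c in((62,268),(718,85))]; e=b[0]-b[1]
print(np.round(b),np.linalg.norm(e),"rail yaw",np.degrees(np.arctan2(-e[0],e[1])))
# cup centre by scene
p,d=r.read_camera("scene")
for n in("egg_cup_rim",):
  for o in r.landmark_of(n,"scene")[:2]: print(o["conf"],atz("scene",o["point"][0]*640,o["point"][1]*400,154).round(1))
# white bowl from top depth
p,d=r.read_camera("top"); us,vs=np.meshgrid(np.arange(352,415),np.arange(165,230))
P=np.array([pt("top",u,v,d[v,u]) for u,v in zip(us.ravel(),vs.ravel())]); t=P[(P[:,2]>50)&(P[:,2]<72)]
print("bowl",cv2.minEnclosingCircle(t[:,:2].astype(np.float32)),len(t))
us,vs=np.meshgrid(np.arange(415,500),np.arange(180,260))
P=np.array([pt("top",u,v,d[v,u]) for u,v in zip(us.ravel(),vs.ravel())]); t=P[(P[:,2]>50)&(P[:,2]<75)&(P[:,0]<560)]
print("blue",cv2.minEnclosingCircle(t[:,:2].astype(np.float32)),len(t))
E
```

```text
[[614.  57.]
 [631.  -2.]
 [574. -16.]
 [556.  41.]] c [593.8  20.2] ((593.7211303710938, 19.768558502197266), (59.963138580322266, 62.55793380737305), 16.714481353759766)
[[ 602.  179.]
 [ 678. -117.]] 306.3376259782624 rail yaw 14.332153667635364
0.65 [587.7  27.4 154. ]
bowl ((529.398681640625, -313.1264343261719), 75.06961059570312) 389
blue ((454.2766418457031, -529.0885620117188), 75.8628921508789) 414
```

```bash

python3 -m jog '[[[0,0,-0.1],[0,0,0],1],[[0.05,-0.04,-0.1],[0,0,0],1],[[0.1,-0.09,0],[0,0,0],1],[[0.1,-0.09,0],[0,0,0],1],[[0.1,-0.09,0],[0,0,0],1],[[0.1,-0.09,0],[0,0,0],1],[[0.1,-0.09,0],[0,0,0],1],[[0.1,-0.09,0],[0,0,0],1],[[0.1,-0.09,0],[0,0,0],1],[[0.1,-0.09,0],[0,0,0],1]]'
python3 -m jog '[[[0.1,-0.09,0],[0,0,0],1],[[0.1,-0.09,0],[0,0,0],1],[[0.1,-0.09,0],[0,0,0],1],[[0.1,-0.09,0],[0,0,0],1],[[0.1,-0.09,0],[0,0,0],1],[[0.1,-0.09,0],[0,0,0],1],[[0.1,-0.09,0],[0,0,0],1],[[0.1,-0.09,0],[0,0,0],1],[[0.1,-0.09,0],[0,0,0],1],[[0.05,-0.05,0],[0,0,0],1]]'
python3 -m jog '[[[0,0,0],[0,0,-1],1],[[0,0,0],[0,0,-1],1],[[0,0,0],[0,0,-1],1],[[0,0,0],[0,0,-1],1],[[0,0,0],[0,0,-1],1],[[0,0,0],[0,0,-1],1],[[0,0,0],[0,0,-1],1],[[0,0,0],[0,0,-1],1],[[0,0,0],[0,0,-1],1],[[0,0,0],[0,0,-1],1]]'
python3 -c "
from h import *
to([560,10,300])"
```

```text
clock: 2.53
tool_pos: [315.4, -305.5, 298.5]
tool_rot: [0.989, 0.146, 0.0, 0.0]
wrist_force: [0.4, -0.2, -0.5]
width: 85.2
grip_force: 0.0
clock: 3.37
tool_pos: [481.5, -29.4, 298.4]
tool_rot: [0.989, 0.148, 0.001, -0.001]
wrist_force: [0.5, -0.3, -0.3]
width: 85.5
grip_force: 0.0
clock: 4.2
tool_pos: [479.9, -32.4, 298.4]
tool_rot: [0.833, 0.553, 0.0, 0.0]
wrist_force: [0.0, -0.2, -0.2]
width: 85.7
grip_force: 0.0
t 4.2 pos [479.9 -32.4 298.4] q [-0.21  0.11  1.6  -0.    1.43  0.19] F [ 0.  -0.2 -0.2] w 85.7
shift/250 [ 0.281  0.229 -0.007] axes x,y,z: [[0.39, 0.92, -0.0], [0.92, -0.39, 0.0], [0.0, -0.0, -1.0]]
```

```bash

python3 -m jog '[[[0,0,0],[0,0,-1],1],[[0,0,0],[0,0,-1],1],[[0,0,0],[0,0,-1],1],[[0,0,0],[0,0,-1],1],[[0,0,0],[0,0,-1],1],[[0,0,0],[0,0,-1],1],[[0,0,0],[0,0,-1],1],[[0,0,0],[0,0,-1],1],[[0,0,0],[0,0,-1],1],[[0,0,0],[0,0,-1],1]]' | head -1
python3 -m jog '[[[0,0,0],[0,0,-1],1],[[0,0,0],[0,0,-1],1],[[0,0,0],[0,0,-1],1],[[0,0,0],[0,0,-1],1],[[0,0,0],[0,0,-1],1],[[0,0,0],[0,0,-1],1],[[0,0,0],[0,0,-1],1],[[0,0,0],[0,0,-1],1],[[0,0,0],[0,0,-1],1],[[0,0,0],[0,0,-1],1]]' | head -1
python3 -m jog '[[[0,0,0],[0,0,-1],1],[[0,0,0],[0,0,-1],1],[[0,0,0],[0,0,-1],1],[[0,0,0],[0,0,-1],1],[[0,0,0],[0,0,-1],1],[[0,0,0],[0,-1,-1],1],[[0,0,0],[0,-1,0],1],[[0,0,0],[0,-1,0],1],[[0,0,0],[0,-1,0],1],[[0,0,0],[0,-1,0],1]]' | head -1
python3 -m jog '[[[0,0,0],[0,-1,0],1],[[0,0,0],[0,0,0],1]]' | head -1
cat > g.py <<'E'
from h import *
c,s=np.cos(np.radians(16)),np.sin(np.radians(16)); t=np.radians(30)
z=np.array([c*np.sin(t),s*np.sin(t),-np.cos(t)]); y=np.cross(z,[-c,-s,0]); y/=np.linalg.norm(y); x=np.cross(y,z)
Q=R.from_matrix(np.array([x,y,z]).T)
tcp=np.array([595,20.5,136])+2*z
E
python3 - <<'E'
from g import *
print(tcp.round(1),(tcp-90*z).round(1)); to(tcp-90*z,Q); to(tcp,Q)
E
```

```text
clock: 5.03
clock: 5.87
clock: 6.7
clock: 6.87
[596.   20.8 134.3] [552.7   8.4 212.2]
t 6.87 pos [476.2 -31.9 296.1] q [-0.47 -0.13  1.95  0.43  0.97 -2.52] F [-1.1 -0.1 -1.5] w 85.3
shift/250 [-0.127  0.067  0.46 ] axes x,y,z: [[-0.83, -0.25, -0.5], [-0.29, 0.96, -0.0], [0.48, 0.14, -0.87]]
turn/5deg [ 0.06 -0.02  0.12]
t 6.87 pos [476.2 -31.9 296.1] q [-0.47 -0.13  1.95  0.43  0.97 -2.52] F [-1.1 -0.1 -1.5] w 85.3
shift/250 [-0.128  0.065  0.82 ] axes x,y,z: [[-0.83, -0.25, -0.5], [-0.29, 0.96, -0.0], [0.48, 0.14, -0.87]]
turn/5deg [ 0.06 -0.02  0.12]
```

```bash

python3 -m jog '[[[-0.016,0.008,0.06],[0,0,0],1],[[-0.016,0.008,0.07],[0,0,0],1],[[-0.016,0.008,0.07],[0,0,0],1],[[-0.016,0.009,0.07],[0,0,0],1],[[-0.016,0.008,0.07],[0,0,0],1],[[-0.016,0.008,0.06],[0,0,0],1],[[-0.016,0.009,0.04],[0,0,0],1],[[-0.016,0.008,0.02],[0,0,0],1],[[0,0,0],[0,0,0],1]]' | head -2
python3 - <<'E'
from g import *
to(tcp,Q)
p,d=r.read_camera("top"); q,_=r.read_camera("scene")
a=cv2.resize(p[130:210,205:330],(800,512),interpolation=cv2.INTER_CUBIC)[60:,:][:300]
b=cv2.resize(q[180:270,265:397],(800,545),interpolation=cv2.INTER_CUBIC)[100:400]
cv2.imwrite("pics/pre.png",np.vstack([a,b]))
E
```

```text
clock: 7.62
tool_pos: [557.9, 8.5, 214.3]
t 7.62 pos [557.9   8.5 214.3] q [-0.28  0.07  1.99  0.44  0.68 -2.44] F [-1.2 -0.5  0.3] w 85.8
shift/250 [0.021 0.004 0.357] axes x,y,z: [[-0.83, -0.25, -0.5], [-0.29, 0.96, -0.0], [0.48, 0.14, -0.87]]
turn/5deg [ 0.06 -0.01  0.18]
```

View pics/pre.png

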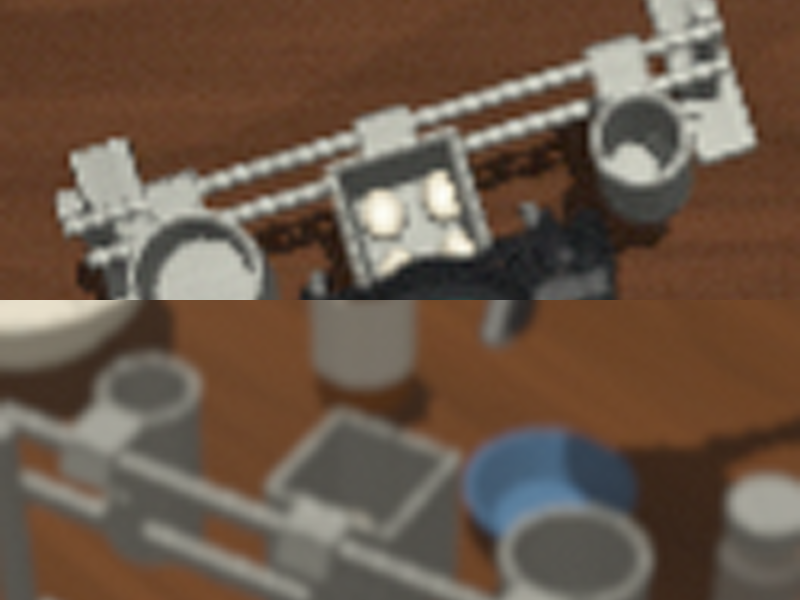

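The fingertips show at crop (318,280) and (530,212), on either side of the cup. I'll check their centring across the cup.

```bash
python3 - <<'E'
from g import *
f=lambda x,y:(205+x*125/800-.42,130+y*80/512-.42)
for z in(200,212):
    A=[atz("top",*f(*c),z)[:2] for c in((318,340),(530,272))]; m=np.mean(A,0); print(z,np.round(A,1),m.round(1),np.linalg.norm(A[0]-A[1]),"lat",m@[-s,c])
print("cup lat",np.array([593.7,20])@[-s,c],"tcp lat",r.state()["tool_pos"][:2]@[-s,c])
E
```

```text
200 [[555.4  56.9]
 [582.6 -34.7]] [569.   11.1] 95.53949305970981 lat -146.12724881852873
212 [[552.9  55.2]
 [579.8 -35.5]] [566.4   9.9] 94.6516674394824 lat -146.61870073114153
cup lat -144.42066422978604 tcp lat -145.9913946086624
```

```bash

python3 -m jog '[[[0.01,0.006,0.07],[0,0,0.18],1],[[0.011,0,0.07],[0,0,0],1],[[0,0,0.07],[0,0,0],1],[[0,0,0.06],[0,0,0],1],[[0,0,0.05],[0,0,0],1],[[0,0,0.037],[0,0,0],1],[[0,0,0],[0,0,0],1],[[0,0,0],[0,0,0],-1],[[0,0,0],[0,0,0],-1],[[0,0,0],[0,0,0],-1]]'
python3 -m jog '[[[0,0,0],[0,0,0],-1],[[0,0,0],[0,0,0],-1],[[0,0,0],[0,0,0],-1],[[0,0,0],[0,0,0],-1],[[0,0,0],[0,0,0],-1]]'
python3 - <<'E'
from g import *
to(tcp+[0,0,110],Q)
E
```

```text
clock: 8.55
tool_pos: [594.5, 20.6, 135.8]
tool_rot: [-0.134, 0.956, 0.038, 0.256]
wrist_force: [-3.1, 1.2, 1.1]
width: 59.2
grip_force: 63.8
clock: 8.97
tool_pos: [594.5, 20.7, 135.7]
tool_rot: [-0.134, 0.956, 0.038, 0.256]
wrist_force: [-5.7, 0.3, 6.2]
width: 59.5
grip_force: 64.0
t 8.97 pos [594.5  20.7 135.7] q [-0.23  0.22  2.04  0.57  0.48 -2.53] F [-5.7  0.3  6.2] w 59.5
shift/250 [-0.222  0.001 -0.373] axes x,y,z: [[-0.83, -0.24, -0.5], [-0.28, 0.96, 0.0], [0.48, 0.14, -0.87]]
turn/5deg [ 0.04  0.01 -0.01]
```

```bash

python3 -m jog '[[[-0.01,0,-0.0174],[0,0,0],-1],[[-0.01,0,-0.0174],[0,0,0],-1],[[-0.02,0,-0.0346],[0,0,0],-1],[[-0.02,0,-0.0346],[0,0,0],-1],[[-0.03,0,-0.052],[0,0,0],-1],[[-0.03,0,-0.052],[0,0,0],-1],[[-0.04,0,-0.07],[0,0,0],-1],[[-0.04,0,-0.07],[0,0,0],-1],[[-0.02,0,-0.035],[0,0,0],-1],[[0,0,0],[0,0,0],-1]]'
python3 - <<'E'
from g import *
print(r.state()["q"].round(2)); to([480,-60,290],Q)
q,_=r.read_camera("scene"); p,_=r.read_camera("top")
cv2.imwrite("pics/lift.png",np.vstack([cv2.resize(p[110:210,205:365],(800,500))[:300],cv2.resize(q[150:250,255:415],(800,500),interpolation=cv2.INTER_CUBIC)[:300]]))
E
```

```text
clock: 9.8
tool_pos: [596.5, 19.4, 248.6]
tool_rot: [-0.135, 0.956, 0.037, 0.259]
wrist_force: [0.4, -0.1, -0.3]
width: 59.5
grip_force: 64.7
[-0.23  0.09  1.87  0.37  0.75 -2.3 ]
t 9.8 pos [596.5  19.4 248.6] q [-0.23  0.09  1.87  0.37  0.75 -2.3 ] F [ 0.4 -0.1 -0.3] w 59.5
shift/250 [ 0.379 -0.177 -0.413] axes x,y,z: [[-0.83, -0.24, -0.5], [-0.28, 0.96, 0.0], [0.49, 0.14, -0.86]]
turn/5deg [0.01 0.06 0.  ]
```

View pics/lift.png

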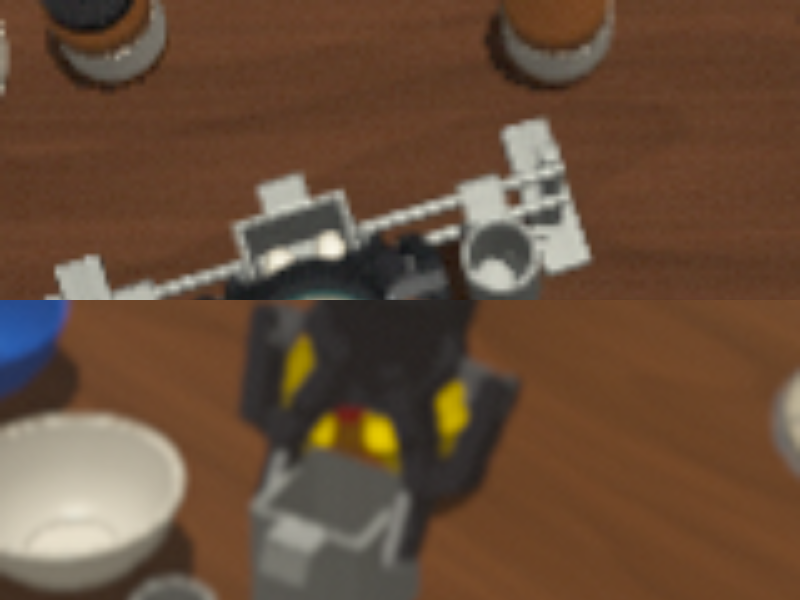

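The cup is off the rail and level with its eggs inside. Next I yaw partway and then carry it towards the bowl.

```bash

python3 -m jog '[[[0,0,0],[0.25,0,0.43],-1],[[0,0,0],[0.5,0,0.87],-1],[[0,0,0],[0.5,0,0.87],-1],[[0,0,0],[0.5,0,0.87],-1],[[0,0,0],[0.5,0,0.87],-1],[[0,0,0],[0.5,0,0.87],-1],[[0,0,0],[0.5,0,0.87],-1],[[0,0,0],[0.5,0,0.87],-1],[[0,0,0],[0.5,0,0.87],-1],[[0,0,0],[0.5,0,0.87],-1]]'
python3 - <<'E'
from g import *
to([549,-305,285])
E
```

```text
clock: 10.73
tool_pos: [593.2, 20.2, 242.6]
tool_rot: [0.264, 0.93, -0.069, 0.246]
wrist_force: [-0.5, -0.0, -1.2]
width: 59.6
grip_force: 64.7
t 10.73 pos [593.2  20.2 242.6] q [ 0.09  0.14  1.82 -0.42  0.8  -0.69] F [-0.5 -0.  -1.2] w 59.6
shift/250 [-0.547 -1.2    0.113] axes x,y,z: [[-0.74, 0.46, -0.49], [0.52, 0.85, 0.0], [0.42, -0.26, -0.87]]
```

```bash

python3 -m jog '[[[-0.025,-0.05,0.005],[0,0,0],-1],[[-0.045,-0.1,0.009],[0,0,0],-1],[[-0.045,-0.1,0.009],[0,0,0],-1],[[-0.045,-0.1,0.009],[0,0,0],-1],[[-0.045,-0.1,0.009],[0,0,0],-1],[[-0.045,-0.1,0.009],[0,0,0],-1],[[-0.045,-0.1,0.009],[0,0,0],-1],[[-0.045,-0.1,0.009],[0,0,0],-1],[[-0.045,-0.1,0.009],[0,0,0],-1],[[-0.045,-0.1,0.009],[0,0,0],-1]]' | head -2
python3 -m jog '[[[-0.045,-0.1,0.009],[0,0,0],-1],[[-0.045,-0.1,0.009],[0,0,0],-1],[[-0.025,-0.05,0.005],[0,0,0],-1],[[0,0,0],[0.5,0,0.87],-1],[[0,0,0],[0.5,0,0.87],-1],[[0,0,0],[0.5,0,0.87],-1],[[0,0,0],[0.5,0,0.87],-1],[[0,0,0],[0.5,0,0.87],-1],[[0,0,0],[0.5,0,0.87],-1],[[0,0,0],[0.5,0,0.87],-1]]' | head -3
python3 -m jog '[[[0,0,0],[0.5,0,0.87],-1],[[0,0,0],[0.5,0,0.87],-1],[[0,0,0],[0.5,0,0.87],-1],[[0,0,0],[0.5,0,0.87],-1],[[0,0,0],[0.5,0,0.87],-1],[[0,0,0],[0.5,0,0.87],-1],[[0,0,0],[0.5,0,0.87],-1],[[0,0,0],[0.5,0,0.87],-1],[[0,0,0],[0,0,0],-1]]' | head -3
python3 - <<'E'
from g import *
to([549,-305,285])
E
```

```text
clock: 11.57
tool_pos: [558.3, -237.7, 276.4]
clock: 12.4
tool_pos: [549.9, -304.0, 285.3]
tool_rot: [0.532, 0.808, -0.14, 0.212]
clock: 13.15
tool_pos: [552.1, -304.6, 284.7]
tool_rot: [0.775, 0.578, -0.206, 0.151]
t 13.15 pos [ 552.1 -304.6  284.7] q [-0.34  0.35  1.42 -0.53  1.38  0.05] F [-0.1 -0.8 -2. ] w 59.0
shift/250 [-0.005 -0.011  0.002] axes x,y,z: [[0.25, 0.83, -0.49], [0.96, -0.29, -0.0], [-0.15, -0.47, -0.87]]
```

```bash

python3 -m jog '[[[0,0,0],[0.5,0,0.87],-1],[[0,0,0],[0.5,0,0.87],-1],[[0,0,0],[0.5,0,0.87],-1],[[0,0,0],[0.5,0,0.87],-1],[[0,0,0],[0.5,0,0.87],-1],[[0,0,0],[0.5,0,0.87],-1],[[0,0,0],[0.5,0,0.87],-1],[[0,0,0],[0.5,0,0.87],-1],[[0,0,0],[0.5,0,0.87],-1],[[0,0,0],[0,0.5,0],-1]]' | head -3
python3 -m jog '[[[0,0,0],[0,0.9,0],-1],[[0,0,0],[0,0.9,0],-1],[[0,0,0],[0,0.9,0],-1],[[0,0,0],[0,0.9,0],-1],[[0,0,0],[0,0.9,0],-1],[[0,0,0],[0,0.9,0],-1],[[0,0,0],[0,0.9,0],-1],[[0,0,0],[0,0.9,0],-1],[[0,0,0],[0,0.9,0],-1],[[0,0,0],[0,0.9,0],-1]]' | head -3
python3 - <<'E'
from g import *
to([549,-305,200])
E
```

```text
clock: 13.98
tool_pos: [552.0, -305.2, 283.7]
tool_rot: [0.942, 0.238, -0.23, 0.054]
clock: 14.82
tool_pos: [550.1, -304.7, 287.1]
tool_rot: [0.958, 0.241, 0.151, -0.039]
t 14.82 pos [ 550.1 -304.7  287.1] q [-0.78  0.27  1.46  0.31  1.33  0.23] F [ 0.2  0.5 -2. ] w 59.4
shift/250 [-0.111 -0.     0.33 ] axes x,y,z: [[0.84, 0.45, 0.31], [0.47, -0.88, -0.0], [0.27, 0.15, -0.95]]
```

```bash

python3 -m jog '[[[0,0,0],[0,0.9,0],-1],[[0,0,0],[0,0.9,0],-1],[[0,0,0],[0,0.9,0],-1],[[0,0,0],[0,0.9,0],-1],[[0,0,0],[0,0.9,0],-1],[[0,0,0],[0,0.9,0],-1],[[0,0,0],[0,0,0],-1]]' | head -3
python3 - <<'E'
from g import *
to([549,-305,150])
E
```

```text
clock: 15.4
tool_pos: [548.0, -305.1, 283.7]
tool_rot: [0.898, 0.222, 0.368, -0.096]
t 15.4 pos [ 548.  -305.1  283.7] q [-1.03  0.27  1.69  0.82  1.27 -0.24] F [ 0.4 -0.1 -2.2] w 58.9
shift/250 [-0.373  0.006  0.383] axes x,y,z: [[0.63, 0.33, 0.7], [0.47, -0.88, -0.01], [0.62, 0.34, -0.71]]
```

```bash

python3 -m jog '[[[-0.03,0,0.03],[0,0,0],-1],[[-0.05,0,0.05],[0,0,0],-1],[[-0.06,0,0.06],[0,0,0],-1],[[-0.06,0,0.06],[0,0,0],-1],[[-0.06,0,0.06],[0,0,0],-1],[[-0.06,0,0.06],[0,0,0],-1],[[-0.04,0,0.04],[0,0,0],-1],[[-0.015,0,0.02],[0,0,0],-1],[[0,0,0],[0,0,0],-1]]' | head -5
python3 - <<'E'
from g import *
to([549,-305,140])
p,_=r.read_camera("top"); q,_=r.read_camera("scene")
cv2.imwrite("pics/pour1.png",np.vstack([cv2.resize(p[140:300,300:500],(500,400))[:300],cv2.resize(q[120:240,200:360],(500,375))[:300]]))
E
```

```text
clock: 16.15
tool_pos: [550.9, -303.2, 152.7]
tool_rot: [0.897, 0.225, 0.368, -0.095]
wrist_force: [-0.4, 0.0, -1.2]
width: 59.3
t 16.15 pos [ 550.9 -303.2  152.7] q [-1.02  0.41  1.86  0.93  1.07 -0.5 ] F [-0.4  0.  -1.2] w 59.3
shift/250 [-0.043  0.003  0.029] axes x,y,z: [[0.63, 0.33, 0.7], [0.47, -0.88, -0.01], [0.62, 0.34, -0.71]]
```

View pics/pour1.png

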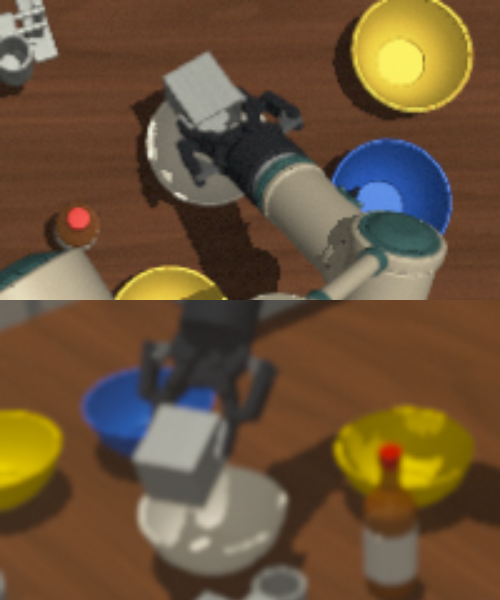

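The cup is over the white bowl at about 75° of tilt, with eggs visible at its mouth, and the wrist is clear above the other bowls. Continue tipping.

```bash

python3 -m jog '[[[-0.02,0,0.02],[0,0,0],-1],[[-0.02,0,0.02],[0,0.6,0],-1],[[0,0,0],[0,0.6,0],-1],[[0,0,0],[0,0.6,0],-1],[[0,0,0],[0,0.6,0],-1],[[0,0,0],[0,0.6,0],-1],[[0,0,0],[0,0.6,0],-1],[[0,0,0],[0,0.6,0],-1],[[0,0,0],[0,0.6,0],-1],[[0,0,0],[0,0.6,0],-1]]'
python3 -m jog '[[[0,0,0],[0,0.6,0],-1],[[0,0,0],[0,0.6,0],-1],[[0,0,0],[0,0.6,0],-1],[[0,0,0],[0,0.6,0],-1],[[0,0,0],[0,0.6,0],-1],[[0,0,0],[0,0.6,0],-1],[[0,0,0],[0,0,0],-1],[[0,0,0],[0,0,0],-1],[[0,0,0],[0,0,0],-1],[[0,0,0],[0,0,0],-1]]'
python3 - <<'E'
from g import *
to([549,-305,140])
p,_=r.read_camera("top"); q,_=r.read_camera("scene")
for c in("top","scene"): print(c,[(round(o["conf"],2),np.round(np.array(o["point"])*[640,400])) for o in r.recognise("egg0",c)])
cv2.imwrite("pics/pour2.png",np.vstack([cv2.resize(p[140:300,300:500],(600,480))[:300],cv2.resize(q[140:230,220:340],(600,450))[50:350]]))
E
```

```text
clock: 17.08
tool_pos: [551.1, -305.5, 140.8]
tool_rot: [0.786, 0.197, 0.569, -0.143]
wrist_force: [1.1, 0.5, -2.4]
width: 59.1
grip_force: 65.3
clock: 17.92
tool_pos: [551.0, -304.5, 141.1]
tool_rot: [0.688, 0.172, 0.684, -0.172]
wrist_force: [-0.5, 0.2, -1.6]
width: 59.0
grip_force: 65.4
t 17.92 pos [ 551.  -304.5  141.1] q [-1.22  0.83  2.03  1.43  1.61 -1.28] F [-0.5  0.2 -1.6] w 59.0
shift/250 [-0.005 -0.002 -0.008] axes x,y,z: [[0.01, 0.0, 1.0], [0.47, -0.88, -0.0], [0.88, 0.47, -0.01]]
top []
scene []
```

View pics/pour2.png

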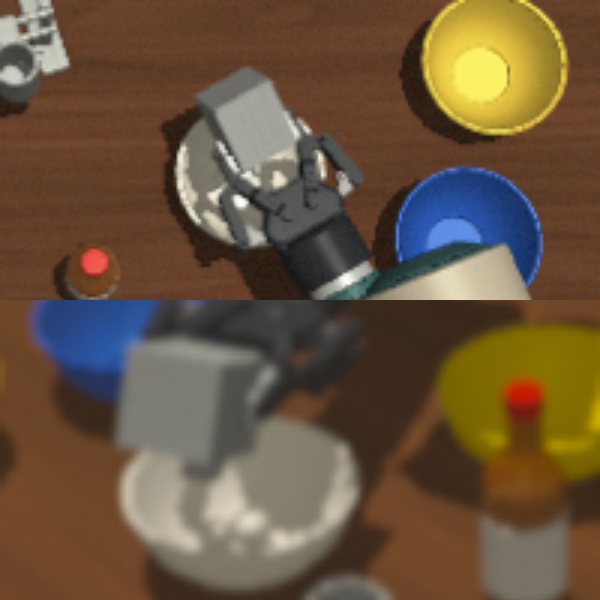

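The eggs appear to lie in the bowl. I'll tip a bit further with a small wiggle to be sure, then rise.

```bash

python3 -m jog '[[[0.04,0,0],[0,0.8,0],-1],[[0.03,0,0],[0,0.8,0],-1],[[0,0,0],[0,-0.5,0],-1],[[0,0,0],[0,0.7,0],-1],[[0,0,0],[0,-0.5,0],-1],[[0,0,0],[0,0.7,0],-1],[[0,0,0],[0,0,0],-1],[[0,0,0],[0,0,0],-1],[[0,0,0],[0,0,0],-1]]'|head -4
python3 -m jog '[[[0.05,0,0],[0,-0.5,0],-1],[[0.1,0,0],[0,-1,0],-1],[[0.12,0,0],[0,-1,0],-1],[[0.12,0,0],[0,-1,0],-1],[[0.12,0,0.02],[0,-1,0],-1],[[0.1,0,-0.01],[0,-1,0],-1],[[0.05,0,-0.01],[0,-1,0],-1],[[0,0,0],[0,-1,0],-1],[[0,0,0],[0,-1,0],-1],[[0,0,0],[0,-1,0],-1]]'|head -4
python3 - <<'E'
from g import *
to([549,-305,285])
E
```

```text
clock: 18.87
tool_pos: [550.5, -304.5, 158.0]
tool_rot: [0.626, 0.156, 0.741, -0.187]
wrist_force: [-0.3, -0.7, -0.2]
clock: 19.7
tool_pos: [557.0, -300.3, 323.2]
tool_rot: [0.872, 0.219, 0.425, -0.107]
wrist_force: [-0.5, 0.6, -2.1]
t 19.7 pos [ 557.  -300.3  323.2] q [-1.07  0.25  1.69  0.94  1.34 -0.29] F [-0.5  0.6 -2.1] w 59.1
shift/250 [-0.143  0.001  0.065] axes x,y,z: [[0.54, 0.29, 0.79], [0.47, -0.88, -0.0], [0.69, 0.37, -0.62]]
```

```bash

python3 -m jog '[[[0,0,0],[0,-1,0],-1],[[0,0,0],[0,-1,0],-1],[[0,0,0],[0,-1,0],-1],[[0,0,0],[0,-1,0],-1],[[0,0,0],[0,-1,0],-1],[[0,0,0],[0,-1,0],-1],[[0,0,0],[0,-1,0],-1],[[0,0,0],[0,-1,0],-1],[[0,0,0],[0,-1,0],-1],[[0,0,0],[0,-1,0],-1]]'|head -4
python3 -m jog '[[[0,0,0],[0,-1,0],-1],[[0,0,0],[0,-1,0],-1],[[0,0,0],[0,-1,0],-1],[[0,0,0],[0,-1,0],-1],[[0,0,0],[0,-1,0],-1],[[0,0,0],[0,-0.9,0],-1],[[0,0,0],[0,0,0],-1]]'|head -4
python3 - <<'E'
from g import *
to([479,336,310])
E
```

```text
clock: 20.53
tool_pos: [557.1, -300.4, 323.0]
tool_rot: [0.97, 0.243, 0.017, -0.005]
wrist_force: [0.3, -0.1, -0.9]
clock: 21.12
tool_pos: [559.4, -298.7, 319.0]
tool_rot: [0.942, 0.239, -0.231, 0.054]
wrist_force: [-0.1, -0.7, -2.5]
t 21.12 pos [ 559.4 -298.7  319. ] q [-0.4   0.52  1.04 -0.38  1.88  0.61] F [-0.1 -0.7 -2.5] w 59.0
shift/250 [ 0.845 -2.386 -0.376] axes x,y,z: [[0.78, 0.43, -0.46], [0.48, -0.88, -0.01], [-0.41, -0.21, -0.89]]
```

```bash

python3 -m jog '[[[0.02,-0.06,-0.01],[0,-0.5,0],-1],[[0.042,-0.12,-0.019],[0,0,0],-1],[[0.042,-0.12,-0.019],[0,0,0],-1],[[0.042,-0.12,-0.019],[0,0,0],-1],[[0.042,-0.12,-0.019],[0,0,0],-1],[[0.042,-0.12,-0.019],[0,0,0],-1],[[0.042,-0.12,-0.019],[0,0,0],-1],[[0.042,-0.12,-0.019],[0,0,0],-1],[[0.042,-0.12,-0.019],[0,0,0],-1],[[0.042,-0.12,-0.019],[0,0,0],-1]]'|head -4
python3 -m jog '[[[0.042,-0.12,-0.019],[0,0,0],-1],[[0.042,-0.12,-0.019],[0,0,0],-1],[[0.042,-0.12,-0.019],[0,0,0],-1],[[0.042,-0.12,-0.019],[0,0,0],-1],[[0.042,-0.12,-0.019],[0,0,0],-1],[[0.042,-0.12,-0.019],[0,0,0],-1],[[0.042,-0.12,-0.019],[0,0,0],-1],[[0.042,-0.12,-0.019],[0,0,0],-1],[[0.042,-0.12,-0.019],[0,0,0],-1],[[0.02,-0.06,-0.01],[0,0,0],-1]]'|head -4
cat > t.py <<'E'
from h import *
s=r.state(); a=R.from_quat(s["tool_rot"]).as_matrix()[:,0]; az=np.arctan2(a[1],a[0]); c,w=np.cos(az),np.sin(az)
th=np.radians(30.0); z=np.array([-c*np.sin(th),-w*np.sin(th),-np.cos(th)]); y=np.cross(z,[c,w,0]); y/=np.linalg.norm(y)
Q=R.from_matrix(np.array([np.cross(y,z),y,z]).T); print("az",np.degrees(az))
E
python3 - <<'E'
from t import *
p,d=r.read_camera("top"); q,_=r.read_camera("scene")
for t in r.trace("tray","top")[:1]:
    C=cloud("top",t["pixels"],d); C=C[C[:,2]<25]; print("tray",round(t["conf"],2),cv2.minAreaRect(C[:,:2].astype(np.float32)))
print("eggs",[(round(o["conf"],2),np.round(np.array(o["point"])*[640,400])) for o in r.recognise("egg0","top")])
to([479,336,130],Q)
cv2.imwrite("pics/tr.png",np.vstack([np.hstack([cv2.resize(p[165:230,350:415],(400,300)),cv2.resize(q[170:215,240:300],(400,300))]),cv2.resize(q[150:360,280:560],(400,300))[:, :].repeat(1,1) if 0 else np.hstack([cv2.resize(q[180:360,320:560],(400,300)),cv2.resize(p[130:270,120:307],(400,300))])]))
E
```

```text
clock: 21.95
tool_pos: [518.1, 2.7, 313.6]
tool_rot: [0.938, 0.235, -0.248, 0.06]
wrist_force: [0.3, 0.1, -0.6]
clock: 22.78
tool_pos: [479.4, 306.8, 304.1]
tool_rot: [0.937, 0.237, -0.249, 0.059]
wrist_force: [0.4, -1.3, -0.6]
az 28.48332611703746
tray 0.58 ((481.2862548828125, 335.0886535644531), (167.7925567626953, 167.83338928222656), 78.60284423828125)
eggs []
t 22.98 pos [480.5 303.3 304.1] q [ 0.45  0.53  1.07 -0.02  2.06  1.53] F [ 0.2  0.5 -1.1] w 59.3
shift/250 [ 0.394 -0.116  0.577] axes x,y,z: [[0.76, 0.41, -0.5], [0.47, -0.88, -0.0], [-0.44, -0.23, -0.87]]
turn/5deg [-0.06 -0.06 -0.04]
```

View pics/tr.png

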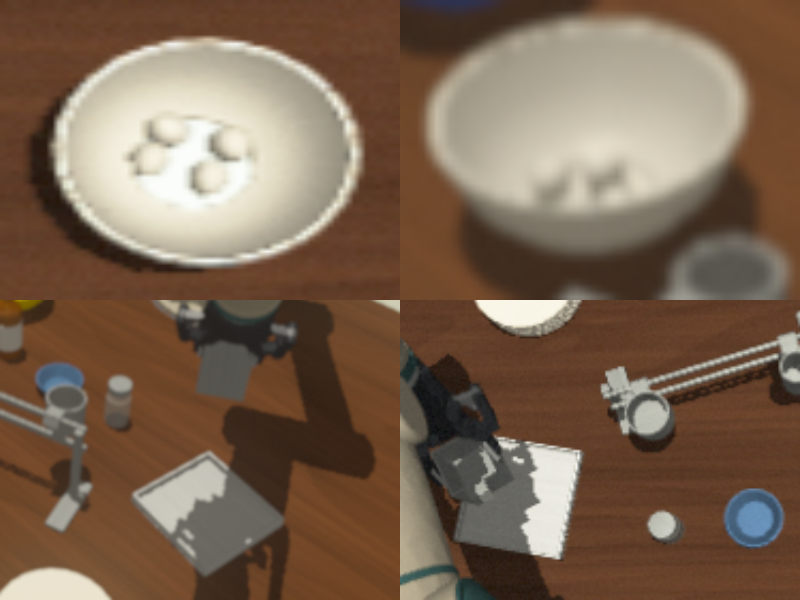

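All four eggs are in the white bowl, the cup is empty, and the tray is clear. Lower to just above it.

```bash

python3 -m jog '[[[0.04,-0.03,0.06],[0,0,0],-1],[[0.06,-0.03,0.088],[0,0,0],-1],[[0.07,-0.02,0.1],[0,0,0],-1],[[0.07,-0.02,0.1],[0,0,0],-1],[[0.07,-0.02,0.1],[0,0,0],-1],[[0.07,0,0.1],[0,0,0],-1],[[0.06,0,0.09],[0,0,0],-1],[[0.05,0,0.074],[0,0,0],-1],[[0.03,0,0.05],[0,0,0],-1],[[0,0,0],[0,0,0],-1]]'|head -4
python3 - <<'E'
from t import *
to([482,338,58],Q)
E
```

```text
clock: 23.82
tool_pos: [481.6, 337.2, 71.1]
tool_rot: [0.937, 0.235, -0.252, 0.062]
wrist_force: [-1.3, -0.4, -0.9]
az 28.15651318056609
t 23.82 pos [481.6 337.2  71.1] q [0.49 0.71 1.33 0.   1.63 1.57] F [-1.3 -0.4 -0.9] w 59.1
shift/250 [ 0.029 -0.002  0.044] axes x,y,z: [[0.76, 0.41, -0.5], [0.47, -0.88, -0.0], [-0.44, -0.23, -0.87]]
turn/5deg [-0.04  0.01 -0.  ]
```

```bash

python3 -m jog '[[[0.004,0,0.007],[0,0,0],-1],[[0.004,0,0.007],[0,0,0],-1],[[0.004,0,0.007],[0,0,0],-1],[[0.003,0,0.005],[0,0,0],-1],[[0.003,0,0.005],[0,0,0],-1],[[0.003,0,0.005],[0,0,0],-1],[[0,0,0],[0,0,0],-1],[[0,0,0],[0,0,0],-1]]'
python3 -m jog '[[[0.002,0,0.0035],[0,0,0],-1],[[0.002,0,0.0035],[0,0,0],-1],[[0,0,0],[0,0,0],-1],[[0,0,0],[0,0,0],-1]]' | sed -n '2p;4p'
python3 -m jog '[[[0.002,0,0.0035],[0,0,0],-1],[[0.002,0,0.0035],[0,0,0],-1],[[0,0,0],[0,0,0],-1],[[0,0,0],[0,0,0],-1]]' | sed -n '2p;4p'
```

```text
clock: 24.48
tool_pos: [482.3, 340.2, 63.4]
tool_rot: [0.937, 0.236, -0.249, 0.061]
wrist_force: [-0.0, -0.5, -0.7]
width: 59.2
grip_force: 65.3
tool_pos: [482.3, 340.1, 61.2]
wrist_force: [0.2, 0.5, -0.7]
tool_pos: [482.3, 340.1, 59.2]
wrist_force: [-0.2, 0.0, -1.1]
```

```bash

python3 -m jog '[[[0.002,0,0.0035],[0,0,0],-1],[[0.002,0,0.0035],[0,0,0],-1],[[0,0,0],[0,0,0],-1],[[0,0,0],[0,0,0],-1]]' | sed -n '2p;4p'
python3 -m jog '[[[0.002,0,0.0035],[0,0,0],-1],[[0,0,0],[0,0,0],-1],[[0,0,0],[0,0,0],-1]]' | sed -n '2p;4p'
python3 -m jog '[[[0.002,0,0.0035],[0,0,0],-1],[[0,0,0],[0,0,0],-1],[[0,0,0],[0,0,0],-1]]' | sed -n '2p;4p'
```

```text
tool_pos: [482.3, 340.1, 57.2]
wrist_force: [0.8, 0.4, -1.2]
tool_pos: [482.3, 340.1, 56.7]
wrist_force: [1.0, 0.4, 2.2]
tool_pos: [482.3, 340.1, 56.7]
wrist_force: [-1.2, -0.1, 6.4]
```

Contact at z 56.7. Release and retreat.

```bash

python3 -m jog '[[[0,0,0],[0,0,0],0.6],[[0,0,0],[0,0,0],0.6],[[0,0,0],[0,0,0],0.8],[[0,0,0],[0,0,0],1],[[0,0,0],[0,0,0],1],[[0,0,0],[0,0,0],1],[[0,0,0],[0,0,0],1]]' | sed -n '2p;4,5p'
python3 -m jog '[[[0,0,-0.02],[0,0,0],1],[[0,0,-0.03],[0,0,0],1],[[0,0,-0.05],[0,0,0],1],[[0,0,-0.08],[0,0,0],1],[[0,0,-0.1],[0,0,0],1],[[0,0,-0.1],[0,0,0],1],[[0,0,-0.1],[0,0,0],1],[[0,0,-0.1],[0,0,0],1],[[0,0,-0.08],[0,0,0],1],[[0,0,0],[0,0,0],1]]' | sed -n '1,2p;4,5p'
python3 - <<'E'
from h import *
p,d=r.read_camera("top"); q,_=r.read_camera("scene")
cv2.imwrite("pics/end.png",np.vstack([cv2.resize(p[130:280,120:490],(800,324)),cv2.resize(q[160:360,260:560],(411,274)).repeat(1,1) if 0 else cv2.resize(q[160:345,200:520],(800,276))[:276]]))
E
```

```text
tool_pos: [482.3, 340.1, 55.1]
wrist_force: [-0.1, 0.0, 0.7]
width: 85.6
clock: 27.4
tool_pos: [557.4, 379.7, 202.6]
wrist_force: [0.3, 0.1, 0.5]
width: 85.5
```

View pics/end.png

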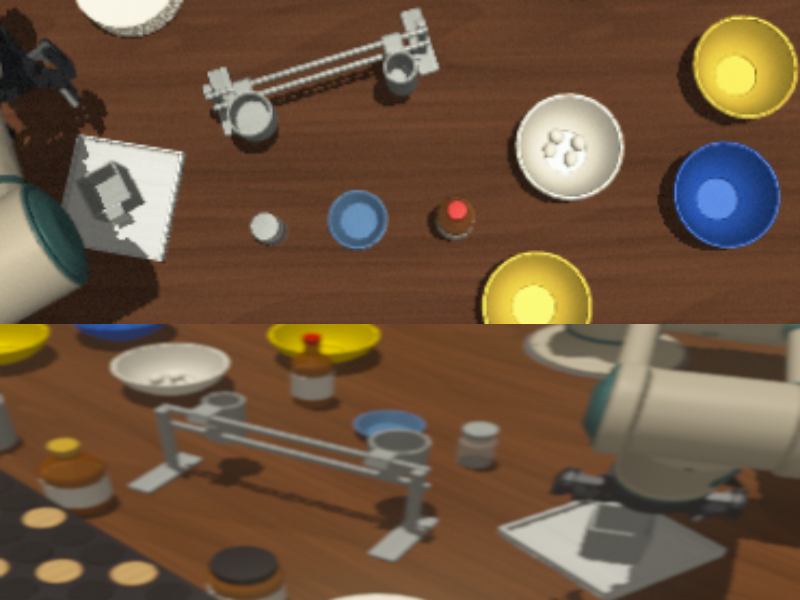

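The cup stands upright in the tray, the four eggs are in the white bowl, and the other two cups and the bystanders are in place. Handing in.

```bash
python3 -c "
from station import r
print(r.job_done())"
```

```text
the job is handed in; nothing more can be done
None
```

I tipped all four eggs into the white bowl, stood the empty cup upright in the drip tray and let go, and handed the job in at about 27.5 s; the last pictures show nothing else moved.

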